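Drop a reject glass into the lever-lid cullet bin without a slam

ROBOT

A 7-joint arm with a two-finger parallel gripper is mounted at the origin on the work surface. World frame = base frame: x ahead of the robot, y to its left, z up, the work surface at z = 0. Lengths are in m, angles in degrees, forces in N, time in s.
With the tool pointing down it reaches from about 0.4 to 0.925 m from the base axis. Payload 5.6 kg.
Tool frame: the origin (TCP) lies on the centre line of the jaws, within the pads' length; the fingertips stand 17 mm ahead of it and the grasp point (between the pads) lies 2 mm behind it (env.nose_length is the distance from the TCP to the fingertips, in m); z points along the fingers, y is the line along which they close (so a half turn about z gives the same grasp; the last joint's range is limited). The gripper opens to 85 mm and grips with 20 to 120 N. Pads are 22 mm wide; open, the fingers measure 114 mm over their backs; the gripper's body (76 mm by 85 mm) begins 54 mm behind the grasp point. The pads swing forward as they close: fully open they stand 13 mm farther back than shut.
Start: joints at [-66.291, 26.786, -0.665, 91.828, 0.344, 61.387, -3.226], TCP at [0.287, 0.583, 0.248] pointing down, gripper open.
Joint ranges: [-144.91, 144.91], [-17.63, 115.5], [-89.93, 88.59], [15.96, 139.68], [-74.01, 254.01], [8.47, 105.57], [-167.45, 167.45]. Speed limits (degrees/s): [147.25, 147.25, 180, 180, 180, 180, 180].

INTERFACE

Orientations are given as a 3x3 rotation matrix whose columns are the frame's x, y, z axes.
In Python, from station import read_state, camera, camera_info, env gives the robot as it stands.
- The arm moves only by the tool servo_tool, never from a script. Its argument "commands" is a list of rows, each a list of 3 entries, a list of its own where there are three numbers: the opening, from 0 (shut) to 1 (fully open), then the shift along the tool's x, y, z in mm, then the turn about the tool's z in degrees. In form: [[grip, [dx, dy, dz], spin], ...]. A call has 1 to 12 rows; each row shifts and turns the commanded pose from where the row before left it, along the tool's axes as they then stand; what a row does not reach is not made up. A row lasts 1/12 s, in which the tool goes at most 41.7 mm and 7.16 degrees, less where a joint would pass 70% of its speed; a pose out of reach is approached as far as the arm can. A call is refused whole if a number of a shift passes 41.7 or a number of a turn 7.16, either way. A call with a gripper value outside its range is refused whole. The fingers move at their own pace and stop on an object; the grip force is fixed at half the most. Time passes only in rows, so rows that do not move let the fingers close. It gives the time, the measured TCP pose, the force, the opening and the grip force at its end, in the units of the state.
- read_state(): the state, without advancing time (a new reading comes with each control period).
- camera(name): name is "side" or "top" or "wrist"; returns (picture, depth): 420x560x3 uint8, red, green, blue; 420x560 float32, m along the optical axis (not along the pixel's ray), 0 where there is no reading.
- camera_info(name): a dict with "intrinsics" (3x3 intrinsics, pixels), "k1" (the pictures are not rectified: a ray, as slopes to the right and down, at radius r is drawn at 1 + k1 r^2 times it, then the intrinsics apply), "world_to_cam" (4x4, takes a point from world to camera coordinates). Camera axes: x right, y down, z forward; pixel columns grow to the right and rows downward; lengths in m; the calibration is good to about 2 mm. A picture is of the moment at which its call begins: read the wrist's pose just before it. camera_info takes no time and is no camera call; for the wrist camera it gives the pose at the moment of the call.
- env.sign_off(): hands the job in; it is judged then, once.
The state is a dict: "time": time; "joint_pos": joint angles; "qvel": joint speeds; "joint_torque": joint torques, N m; "tool_pos": TCP position; "ee_rot": TCP orientation; "contact_force": force on the tool from outside, world axes, zero at the start; "wrist_torque": the same for the moment, N m; "finger_gap": opening from 0.0 (shut) to 1.0 (fully open); "gripper_force": force on a finger pad.
Only numpy, scipy, OpenCV 4.12 (cv2) and the standard library are available. Lean on these libraries where they do the work, as an engineer would, in place of code of your own. Each camera call takes 0.05 s, during which the arm holds its last target. There are 200 camera calls.

TASK

With the fingertips, press down the red lever of the white waste-glass bin so that its green lid swings wide open and the blue reject glass waiting on the chute rolls in; then let the lever up slowly under the fingers, easing the lid down until it is fully shut, so that it never slams. Work it by the lever alone: do not touch the lid or the blue glass, pick nothing up, and leave the other things where they stand.

Things in the scene. Friction and masses are not known exactly. Their poses are not given: they have to be found in the camera images.
- bin: White waste-glass bin fixed to the table, open box 200 (x) x 180 (y) x 130 mm high (183 with the lid shut), walls 5 mm. Origin: centre of its underside. The lever sticks out of its -x face (towards the robot), the lid is hinged on its +x wall. On its +y side a sloping aluminium chute reaches 260 mm from the centre, 215 mm high; on its -y side is a 22 mm thick linkage cover.
- pad (a point): Middle of the top face of the red lever pad, the place to press; the pad is 46 (bin x) x 46 (bin y) x 12 mm, its middle 138 mm out from the bin's -x face. Its top is 107 mm above the table at rest, 55 mm fully pressed, with under 4 mm of sideways shift. At rest it slopes 0.2 rad down towards the bin, fully pressed 0.2 rad the other way. Pressing takes about 4 to 10 N.
- lever (a joint): Lever angle in rad: 0 at rest (up), 0.4 fully pressed (end stop). Axis along bin y, 75 mm above the table, 112 mm from the bin's centre on the -x side; pad middle 130 mm from it. It springs back up when let go, and the lid slams, even from part-way. The lid turns 2.5 times as far. Rising at 0.3 rad/s or less (pad 40 mm/s) eases the lid down; 0.8 rad/s slams it.
- cover: The green lid, an upside-down tray 200 x 180 x 50 mm with a white panel on top. Origin: middle of its open underside, 131 mm above the table when shut; hinged along bin y 100 mm from there on the +x side. Its tilt is 0 shut, 1.0 rad at the end stop; above 0.75 counts as wide open. Its +y side holds back the blue glass. Not to be touched.
- reject: Centre of the blue reject glass, a small straight tumbler 44 mm across and 75 mm long, lying on its side on the chute (its length along bin x) against the lid's side. It rolls into the bin by itself within about 1 s of the lid opening wide. Not to be touched.
- green_glass: Bystander: green tumbler, 68 mm across, 95 mm high, standing on the table. Origin: centre of its underside.
- ruby_glass: Bystander: ruby-red tumbler, 60 to 68 mm across, 75 mm high, standing on the table. Origin: centre of its underside.
- clear_glass: Bystander: clear tumbler, 62 to 72 mm across, 90 mm high, standing on the table. Origin: centre of its underside.
- water: Bystander: clear water bottle with a blue cap, 64 mm across, 200 mm high. Origin: centre of its underside.
- marker: Bystander: black marker, 125 x 12 x 12 mm, lying on the table. Origin: centre of its underside.
- phone: Bystander: white phone, 148 x 72 x 9 mm, lying flat. Origin: centre of its underside.
- dish: Bystander: white round dish, 100 mm across, 20 mm high. Origin: centre of its underside.

How it is judged (in metres and radians):
On the way, in this order (a step that is already met when the one before it is completed fails the run):
1. the lever has swung the lid wide open (0.75 rad or more) (angle between cover's own z axis and vertical above 0.75 rad), for 0.3 s.
2. the lid is shut again with the blue glass in the bin (angle between cover's own z axis and vertical below 0.04 rad and x of reject in the frame of bin between -0.095 and 0.095 m and y of reject in the frame of bin between -0.085 and 0.085 m and z of reject in the frame of bin below 0.1 m), for 0.2 s.
At the end, for the whole second after the job is handed in: The lid is shut (within 0.04 rad), the lever is back up (within 0.02 rad), and the blue glass lies still inside the bin, below its rim (all of step 2 and value of joint lever below 0.02 rad and linear speed of reject below 0.05 m/s); the robot touches nothing.
It fails at once if the lid slams: it comes down faster than 2 rad/s (the lever rising faster than 0.8 rad/s) below 0.8 rad (velocity of joint lever below -0.8 rad/s and angle between cover's own z axis and vertical below 0.8 rad).
It fails at once if the robot touches the lid (over 0.5 N) (contact force between any of the fingers, the arm and cover above 0.5 N).
It fails at once if the arm or the gripper's body, rather than the fingers, pushes on the lever or bin (over 3 N) (contact force between the arm and bin above 3 N).
It fails at once if the robot touches the blue glass (over 0.3 N), or it is lifted above 240 mm (contact force between any of the fingers, the arm and reject above 0.3 N or height (world z) of reject above 0.24 m).
It fails at once if a bystander is moved more than 20 mm, lifted or tipped (distance of any of green_glass, ruby_glass, clear_glass, water, marker, phone, dish from where it was at the start of the episode above 0.02 m or angle between any of green_glass, ruby_glass, clear_glass, water, marker, phone, dish's own z axis and vertical above 0.3 rad).
It also fails if it takes over 40 s, if anything falls off the work surface, if the arm or the gripper's body presses on something with over 40 N, if the wrist force passes 120 N, or if a joint passes its speed limit or range.

## Working session

There is one attempt and no reset: what is moved stays moved. The work goes in short steps, Python scripts to look and compute and a tool call to move; the robot and the scene stay as the last step left them, time stands still between calls to the robot, and variables do not carry over. Pictures are saved under pics/ and viewed, at most 10 in all, crops included, and the job is handed in when it is done.

Besides the shell and the picture viewer there is one more tool, called after "Emit:" as name(argument=value, ...) on one line, values as JSON. servo_tool: Moves the arm, as the interface text tells. Its arguments: {"type":"object","properties":{"commands":{"type":"array"}},"required":["commands"]}

```bash
ls; mkdir -p pics
cat > h.py <<'E'
import numpy as np, cv2
from station import read_state, camera, camera_info, env
def ray(ci,u,v):
    K=np.array(ci["intrinsics"]); k1=ci["k1"]; T=np.array(ci["world_to_cam"])
    d=np.array([(u-K[0,2])/K[0,0],(v-K[1,2])/K[1,1]]); s=d.copy()
    for _ in range(20): s=d/(1+k1*(s@s))
    R=T[:3,:3]; return -R.T@T[:3,3], R.T@np.array([s[0],s[1],1])
def onz(ci,u,v,z):
    o,d=ray(ci,u,v); return o+d*(z-o[2])/d[2]
def pt(ci,u,v,dep):
    o,d=ray(ci,u,v); return o+d*dep
E
python3 - <<'E'
from h import *
for n in ("top","side"):
    p,d=camera(n); cv2.imwrite(f"pics/{n}0.png",p[:,:,::-1]); np.save(n+"_d.npy",d); np.save(n+"_p.npy",p)
s=read_state(); print(s["tool_pos"],s["ee_rot"],s["time"],s["finger_gap"],env.nose_length)
E
```

```text
pics
[0.28653862 0.58291388 0.24743374] [[-8.97465487e-01  4.41084313e-01 -5.73681675e-04]
 [ 4.41084665e-01  8.97464289e-01 -1.47250595e-03]
 [-1.34640459e-04 -1.57456546e-03 -9.99998751e-01]] 0.1 0.9968288254346511 0.017
```

View pics/top0.png

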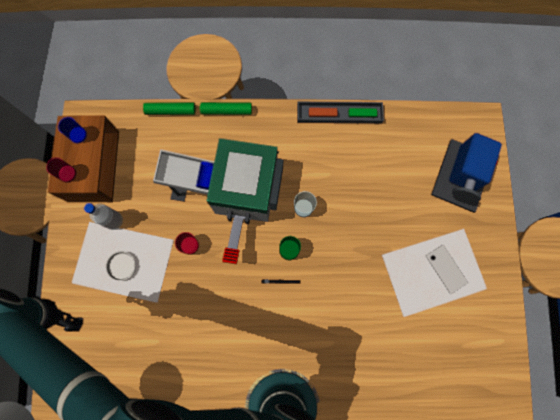

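View pics/side0.png

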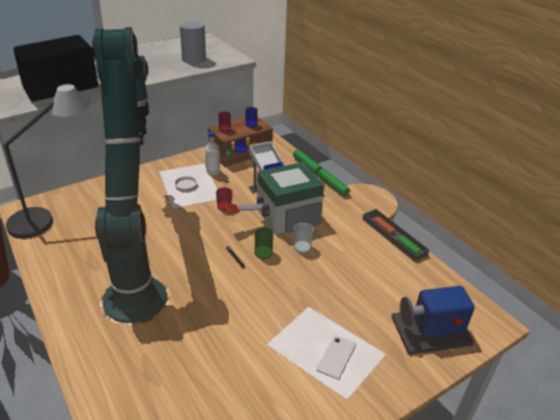

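The top view shows the bin lid at about (243,175), the red pad at (231,256), the blue glass at (205,175), ruby at (187,243) and green at (290,248). Next I'll measure the pad and the bin axis.

Run:
```python
from h import *
p=np.load("top_p.npy"); d=np.load("top_d.npy"); ci=camera_info("top")
h=cv2.cvtColor(p,cv2.COLOR_RGB2HSV)
def blob(m,box):
    z=np.zeros(m.shape,np.uint8); x0,y0,x1,y1=box; z[y0:y1,x0:x1]=m[y0:y1,x0:x1]*255
    c=max(cv2.findContours(z,0,2)[0],key=cv2.contourArea); return c
red=((h[...,0]<8)|(h[...,0]>170))&(h[...,1]>150)&(h[...,2]>70)
grn=(h[...,0]>45)&(h[...,0]<95)&(h[...,1]>90)
for n,m,b in (("pad",red,(215,240,250,270)),("ruby",red,(170,228,205,260)),("green",grn,(275,230,305,265)),("lid",grn,(200,130,285,222))):
    c=blob(m,b); r=cv2.minAreaRect(c); mm=np.zeros(m.shape,np.uint8); cv2.drawContours(mm,[c],-1,1,-1)
    dd=np.median(d[(mm>0)&(d>0)]); print(n,r,dd,pt(ci,*r[0],dd).round(3))
    z={"pad":.107,"ruby":.075,"green":.095,"lid":.181}[n]
    print("  onz",onz(ci,*r[0],z).round(4)); print(np.array([onz(ci,*q,z)[:2] for q in cv2.boxPoints(r)]).round(3).tolist())
# lid white panel
w=(h[...,1]<60)&(h[...,2]>140); c=blob(w,(215,145,268,200)); r=cv2.minAreaRect(c)
print("panel",r,onz(ci,*r[0],.183).round(4)); print(np.array([onz(ci,*q,.183)[:2] for q in cv2.boxPoints(r)]).round(3).tolist())
print("cam",ray(ci,280,210)[0])
x=cv2.resize(p[120:280,140:320],None,fx=4,fy=3.75,interpolation=cv2.INTER_CUBIC); cv2.imwrite("pics/crop.png",x[:600,:,::-1])
```

```text
pad ((230.25001525878906, 255.25), (14.31647777557373, 14.904827117919922), 11.309932708740234) 1.267469 [0.459 0.16  0.108]
  onz [0.4596 0.1601 0.107 ]
[[0.442, 0.185], [0.486, 0.178], [0.478, 0.135], [0.433, 0.143]]
ruby ((186.5, 242.5), (21.0, 23.0), 90.0) 1.3657486 [0.51  0.314 0.019]
  onz [0.5022 0.3022 0.075 ]
[[0.535, 0.34], [0.536, 0.267], [0.469, 0.265], [0.469, 0.337]]
green ((290.0, 248.0), (22.0, 20.0), 90.0) 1.3687749 [ 0.494 -0.024  0.012]
  onz [ 0.484  -0.0215  0.095 ]
[[0.518, 0.009], [0.518, -0.052], [0.45, -0.052], [0.45, 0.009]]
lid ((241.94593811035156, 175.3243408203125), (61.15642166137695, 66.74598693847656), 9.462322235107422) 1.2428846 [0.689 0.123 0.182]
  onz [0.6895 0.1235 0.181 ]
[[0.604, 0.226], [0.81, 0.201], [0.778, 0.018], [0.575, 0.049]]
panel ((241.5167236328125, 173.0028839111328), (33.36971664428711, 38.77275466918945), 9.7824068069458) [0.696  0.1248 0.183 ]
[[0.646, 0.182], [0.765, 0.166], [0.747, 0.067], [0.629, 0.085]]
cam [0.32288568 0.02093638 1.37533951]
```

View pics/crop.png

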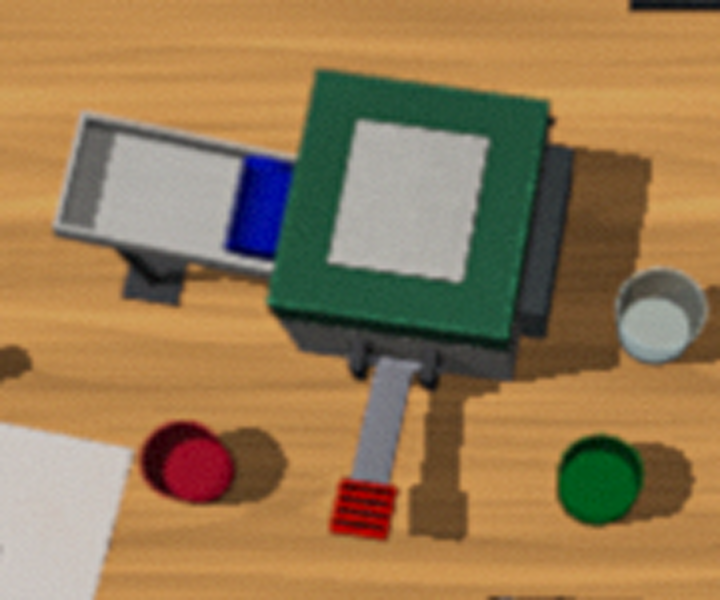

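The crop shows the pad clear of the glasses: ruby and green are 140 mm or more away, and the lever points at a bin yaw of about -9°. Pad centre is (0.460, 0.160). I'll move above it with the fingers shut.

Emit:
servo_tool(commands=[[0, [-28.5, -25.3, 0], 0], [0, [-28.5, -25.3, 0], 0], [0, [-28.5, -25.3, 0], 0], [0, [-28.5, -25.3, 0], 0], [0, [-28.5, -25.3, 0], 0], [0, [-28.5, -25.3, 0], 0], [0, [-28.5, -25.3, 0], 0], [0, [-28.5, -25.3, 0], 0], [0, [-28.5, -25.3, 0], 0], [0, [-28.5, -25.3, 0], 0], [0, [-28.5, -25.3, 0], 0], [0, [-28.5, -25.3, 0], 0]])

```text
time: 1.1
tool_pos: [0.4599, 0.1581, 0.2482]
ee_rot: [[-0.897, 0.441, -0.0], [0.441, 0.897, 0.0], [0.0, -0.0, -1.0]]
contact_force: [1.2, 0.4, -0.4]
finger_gap: 0.0
gripper_force: 0.0
```

Emit:
servo_tool(commands=[[0, [0, 0, 20], -6], [0, [0, 0, 20], -6], [0, [0, 0, 20], -6], [0, [0, 0, 20], 0], [0, [0, 0, 15], 0], [0, [0, 0, 0], 0], [0, [0, 0, 0], 0]])

```text
time: 1.68
tool_pos: [0.4592, 0.1597, 0.1527]
ee_rot: [[-0.99, 0.142, -0.002], [0.142, 0.99, -0.001], [0.002, -0.001, -1.0]]
contact_force: [-0.1, 1.1, -0.0]
finger_gap: -0.001
gripper_force: 0.0
```

Run:
```python
from h import *
s=read_state(); print(s["tool_pos"],s["ee_rot"].round(3) if hasattr(s["ee_rot"],'round') else s["ee_rot"],s["time"],s["finger_gap"],s["contact_force"])
ps=[]
for n in ("wrist","side"):
    p,d=camera(n); ps.append(p[:,:,::-1])
cv2.imwrite("pics/w1.png",ps[0]); cv2.imwrite("pics/s1.png",cv2.resize(ps[1][120:290,170:380],None,fx=3,fy=3))
```

```text
[0.45921225 0.15972359 0.15273683] [[-0.99   0.142 -0.002]
 [ 0.142  0.99  -0.001]
 [ 0.002 -0.001 -1.   ]] 1.6833 -0.0013053918101400912 [-0.11243687  1.05805209 -0.04036568]
```

View pics/w1.png

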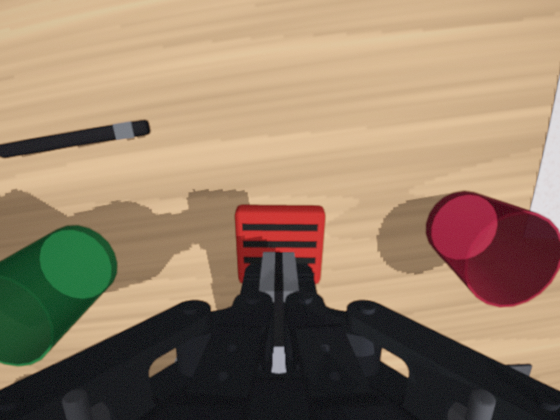

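View pics/s1.png

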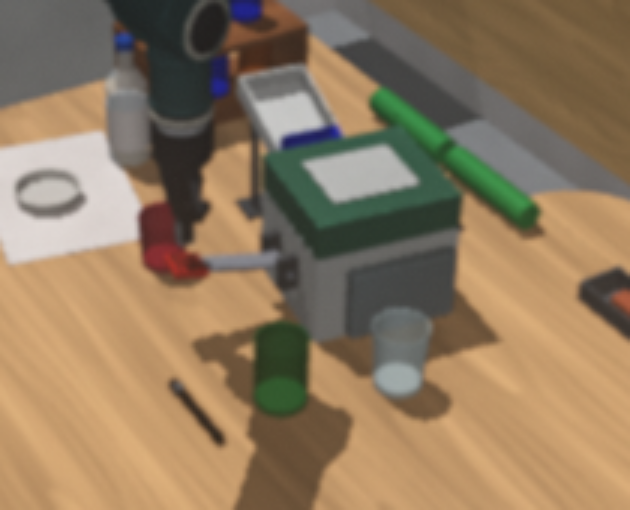

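The pad is centred under the tips at (280,245). I'll press at a moderate speed.

Emit:
servo_tool(commands=[[0, [0, 0, 15], 0], [0, [0, 0, 10], 0], [0, [0, 0, 5], 0], [0, [0, 0, 5], 0], [0, [0, 0, 5], 0], [0, [0, 0, 5], 0], [0, [0, 0, 5], 0], [0, [0, 0, 5], 0], [0, [0, 0, 5], 0], [0, [0, 0, 5], 0], [0, [0, 0, 5], 0], [0, [0, 0, 5], 0]])

```text
time: 2.78
tool_pos: [0.459, 0.1605, 0.0787]
ee_rot: [[-0.99, 0.142, -0.001], [0.142, 0.99, 0.0], [0.001, 0.0, -1.0]]
contact_force: [-3.4, 0.2, 5.9]
finger_gap: 0.0
gripper_force: 3.0
```

Emit:
servo_tool(commands=[[0, [0, 0, 2], 0], [0, [0, 0, 0], 0], [0, [0, 0, 0], 0], [0, [0, 0, 0], 0], [0, [0, 0, 0], 0], [0, [0, 0, 0], 0], [0, [0, 0, 0], 0], [0, [0, 0, 0], 0], [0, [0, 0, 0], 0], [0, [0, 0, 0], 0], [0, [0, 0, 0], 0], [0, [0, 0, 0], 0]])

```text
time: 3.78
tool_pos: [0.4598, 0.1601, 0.0763]
ee_rot: [[-0.99, 0.142, 0.0], [0.142, 0.99, 0.0], [-0.0, 0.0, -1.0]]
contact_force: [-3.3, 2.4, 2.4]
finger_gap: 0.001
gripper_force: 2.3
```

Run:
```python
from h import *
p,d=camera("top"); q,_=camera("side")
a=cv2.resize(p[120:280,140:320],(400,356)); b=cv2.resize(q[120:290,170:380],(400,356))
cv2.imwrite("pics/open.png",np.hstack([a,b])[:,:,::-1])
```

```text
(no output)
```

View pics/open.png

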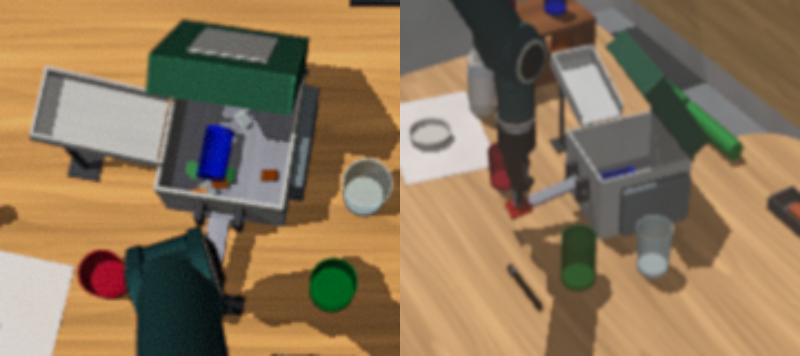

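The blue glass lies in the bin (left panel, 215,152), and the lid is wide open. I'll ease up at 18 mm/s.

Emit:
servo_tool(commands=[[0, [0, 0, -0.5], 0], [0, [0, 0, -1], 0], [0, [0, 0, -1.5], 0], [0, [0, 0, -1.5], 0], [0, [0, 0, -1.5], 0], [0, [0, 0, -1.5], 0], [0, [0, 0, -1.5], 0], [0, [0, 0, -1.5], 0], [0, [0, 0, -1.5], 0], [0, [0, 0, -1.5], 0], [0, [0, 0, -1.5], 0], [0, [0, 0, -1.5], 0]])

```text
time: 4.88
tool_pos: [0.4596, 0.1599, 0.093]
ee_rot: [[-0.99, 0.142, -0.0], [0.142, 0.99, -0.0], [0.0, -0.0, -1.0]]
contact_force: [-4.4, 1.4, 5.7]
finger_gap: -0.002
gripper_force: 2.9
```

Emit:
servo_tool(commands=[[0, [0, 0, -1.5], 0], [0, [0, 0, -1.5], 0], [0, [0, 0, -1.5], 0], [0, [0, 0, -1.5], 0], [0, [0, 0, -1.5], 0], [0, [0, 0, -1.5], 0], [0, [0, 0, -1.5], 0], [0, [0, 0, -1.5], 0], [0, [0, 0, -1.5], 0], [0, [0, 0, -1.5], 0], [0, [0, 0, -1.5], 0], [0, [0, 0, -1.5], 0]])

```text
time: 5.88
tool_pos: [0.461, 0.1597, 0.1115]
ee_rot: [[-0.99, 0.143, 0.002], [0.143, 0.99, 0.0], [-0.002, 0.001, -1.0]]
contact_force: [-2.6, -0.2, 6.8]
finger_gap: 0.005
gripper_force: 3.1
```

Emit:
servo_tool(commands=[[0, [0, 0, -1.5], 0], [0, [0, 0, -1.5], 0], [0, [0, 0, -1.5], 0], [0, [0, 0, -1.5], 0], [0, [0, 0, -1.5], 0], [0, [0, 0, -1.5], 0], [0, [0, 0, -1.5], 0], [0, [0, 0, -1.5], 0], [0, [0, 0, -1.5], 0], [0, [0, 0, -1.5], 0], [0, [0, 0, -1.5], 0], [0, [0, 0, -1.5], 0]])

```text
time: 6.88
tool_pos: [0.4597, 0.1598, 0.1286]
ee_rot: [[-0.99, 0.142, -0.0], [0.142, 0.99, -0.0], [0.0, -0.0, -1.0]]
contact_force: [0.5, -1.0, 0.8]
finger_gap: 0.001
gripper_force: 0.0
```

Emit:
servo_tool(commands=[[0, [0, 0, -1.5], 0], [0, [0, 0, -1.5], 0], [0, [0, 0, -1.5], 0], [0, [0, 0, -1.5], 0], [0, [0, 0, -5], 0], [0, [0, 0, -10], 0], [0, [0, 0, -20], 0], [0, [0, 0, -20], 0], [0, [0, 0, -10], 0], [0, [0, 0, 0], 0], [0, [0, 0, 0], 0], [0, [0, 0, 0], 0]])

```text
time: 7.88
tool_pos: [0.4592, 0.1598, 0.1991]
ee_rot: [[-0.99, 0.142, -0.001], [0.142, 0.99, -0.0], [0.001, -0.001, -1.0]]
contact_force: [-0.3, -0.7, -1.9]
finger_gap: -0.0
gripper_force: 0.0
```

Run:
```python
from h import *
p,d=camera("top"); q,_=camera("side")
a=cv2.resize(p[120:280,140:320],(400,356)); b=cv2.resize(q[120:290,170:380],(400,356))
cv2.imwrite("pics/shut.png",np.hstack([a,b])[:,:,::-1])
s=read_state(); print(s["contact_force"],s["time"])
d0=np.load("top_d.npy"); print([float(np.median(x[165:182,235:250])) for x in (d0,d)], [float(np.median(x[145:150,235:260])) for x in (d0,d)],[float(np.median(x[204:208,225:250])) for x in (d0,d)])
```

```text
[-0.16612565 -0.02355613  0.59467631] 7.9833
[1.2426542043685913, 1.242367148399353] [1.2620905637741089, 1.26206636428833] [1.228232502937317, 1.228085994720459]
```

View pics/shut.png

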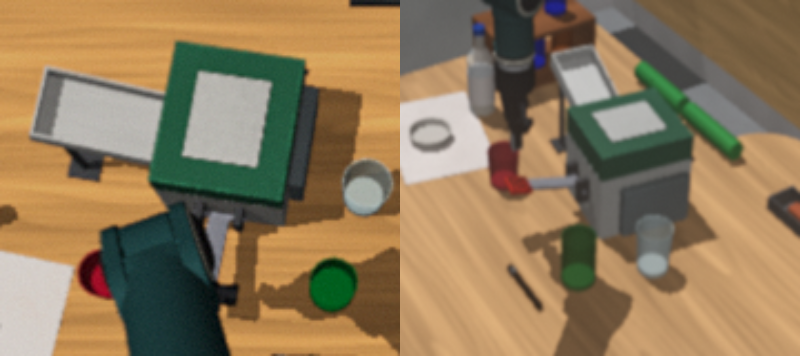

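The lid is fully shut, with its depth matching the start. The chute is empty, the bystanders are in place, and the fingers are clear of the pad.

```bash
python3 -c "
from station import env
print(env.sign_off())"
```

```text
the job is handed in; nothing more can be done
None
```

I pressed the lever, the lid swung wide open and the blue glass rolled into the bin; I then eased the lid shut at about 18 mm/s, backed the fingers clear and handed the job in (sign-off returned no verdict).

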